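# Stow the bodkin rack past the sprung gate

### The job

Stow the tool rack: with one fingertip press down the long flap beside the chute, which lifts the sprung gate, and keep it down while the other fingertip pushes the rack by its heel through the gateway until it is fully home against the end stop; the gate must never touch the rack. Then take the hand away so that the gate drops shut behind the rack's block. Only press and push: do not pinch, lift or tip the rack or touch the tools standing in it, and leave the other things on the bench alone.

Things in the scene. Friction and masses are not known exactly. Their poses are not given: they have to be found in the camera images.
- chute: Low wooden chute fixed to the bench, open on top. Floor top 10 mm above the bench; two rails 12 mm thick (|y| 52 to 64 mm), tops 32 mm above the bench. Origin on the bench, midway between the rails, in line with the gate's leaf. x = the way the rack is pushed, y = left, z up. Runs from x = -265 mm (open loading end) to the end stop.
- end_stop (a point): Middle of the end stop's face, at chute x = +71 mm, 30 mm above the bench. The stop is a board 15 mm thick across the chute between the rails, its top 52 mm above the bench.
- hinge (a point): Point of the gate's hinge rod beside the leaf: chute x = 0, y = -66 mm, 40 mm above the bench. The rod (10 mm thick, knuckles 12.4 mm) runs level along the top outer edge of the right rail from x = -230 to +26 mm.
- gate (a joint): Swing of the gate about its hinge rod, rad: aluminium leaf and press-down flap in one piece. 0 = shut, the leaf level across the chute; growing = leaf lifts, flap goes down outside the rail; 1.57 = leaf upright at the right rail; limit 1.95. A light damped spring and the leaf's weight shut it in under 1 s once let go (closing moment 0.03 to 0.04 N m, so 3 to 4 N when pressed 10 mm from the hinge line).
- leaf_end (a point): Middle of the free end of the gate's leaf, 128 mm from the hinge line; moves with the gate. The leaf is a bar 12 mm thick along the chute (x -6 to +6 mm) and 24 mm high; shut, it is 38 to 62 mm above the bench, its end in a fork on the left rail (fork 38 mm long, top 56 mm above the bench). It must stand above about 1.15 rad for block and tools to pass beneath.
- flap_back (a point): Back end of the flap's outer edge (chute x = -220 mm), 41 mm from the hinge line; moves with the gate. The flap is a plain plate 4 mm thick and 41 mm wide along the hinge rod, outside the right rail. Shut, it slopes up and outwards by 0.44 rad; at gate value q it slopes down by q - 0.44. Below it is free space down to the bench.
- flap_front (a point): Front end of the flap's outer edge (chute x = +10 mm), 41 mm from the hinge line; moves with the gate. The flap can be pressed anywhere along its length and the fingertip can slide along it.
- rack: Loose wooden tool rack in the chute before the gate, 0.55 to 0.9 kg, axes as the chute's. Board 130 mm long (x), 100 wide, 20 thick, low enough to lie under the shut leaf; origin under its centre, on the chute's floor. Block 76 mm wide on it from x = +10 to +60 mm, top 52 mm above the underside, too high for the shut gate. Nose at x = +65 mm. Home: origin at chute x = +6 mm.
- heel (a point): Middle of the rack's heel end, the square end face to push on: rack x = -65 mm, 10 mm above the rack's underside (20 mm above the bench), 100 mm wide, 20 mm high. The heel is the bare board behind the block, 75 mm long; at home it lies under the shut gate.
- rack_tools: The bodkins and cleaves (rod splitters) standing in the rack's block, part of the rack; same origin and axes as the rack. Row at x = +48 mm rises to 98 mm above the rack's underside, row at x = +24 mm to 88 mm; all within 33 mm of the middle line.
- rapping_iron: Loose flat forged rapping iron lying on the bench, about 250 mm long, 12 mm thick, with a ring at one end; origin under its middle. Bystander.
- bodkin: Loose bodkin lying on the bench, 215 mm long, black handle 26 mm thick with an orange inset, steel point; origin under the front of its handle, point to its +x. Bystander.
- cleave: Loose egg-shaped wooden cleave standing on the bench, 38 mm across, 66 mm high; origin under its centre. Bystander.
- basket: Loose small round woven basket on the bench, 160 mm across, 65 mm high; origin under its centre. Bystander.
Mind the look-alikes: they are no part of the job. Of the things shaped like the rack, the wooden one is meant.

How it is judged:
On the way, in this order (a step that is already met when the one before it is completed fails the run):
1. a finger holds the gate up while the rack's block is still before it (value of joint gate above 1.1 rad and contact force between the fingers and gate above 0.2 N and x of rack in the frame of chute below -0.07 m), for 0.1 s.
2. the block is in the gateway, a finger pushing the rack and a finger still holding the gate up (value of joint gate above 1.1 rad and contact force between the fingers and gate above 0.2 N and contact force between the fingers and rack above 0.2 N and x of rack in the frame of chute between -0.058 and -0.012 m), for 0.05 s.
At the end, for the whole second after the job is handed in: The rack lies flat and at rest in the chute with its nose within 6 mm of the end stop, and the gate has dropped shut behind its block (within 0.08 rad) (x of rack in the frame of chute above 0 m and value of joint gate below 0.08 rad and z of rack in the frame of chute below 0.014 m and angle between rack's own z axis and vertical below 0.05 rad and linear speed of rack below 0.01 m/s); the robot touches nothing.
It fails at once if the gate touched the rack (over 1 N) (contact force between gate and rack above 1 N).
It fails at once if the rack was lifted (over 8 mm) or tipped (over 0.12 rad) (z of rack in the frame of chute above 0.018 m or angle between rack's own z axis and vertical above 0.12 rad).
It fails at once if the robot touched the tools in the rack (over 1 N) (contact force between any of the fingers, the arm and rack_tools above 1 N).
It fails at once if a bystander was moved over 30 mm (distance of any of rapping_iron, bodkin, cleave, basket from where it was at the start of the episode above 0.03 m).
It also fails if it takes over 42 s, if anything falls off the work surface, if the arm or the gripper's body presses on something with over 40 N, if the wrist force passes 120 N, or if a joint passes its speed limit or range.

### The arm

A 7-joint arm with a two-finger parallel gripper is mounted at the origin on the work surface. World frame = base frame: x ahead of the robot, y to its left, z up, the work surface at z = 0. Lengths are in m, angles in rad, forces in N, time in s.
With the tool pointing down it reaches from about 0.35 to 0.9 m from the base axis. Payload 8.1 kg.
Tool frame: the origin (TCP) lies at the very end of the fingers, on their centre line; the grasp point (between the pads) lies 19 mm behind it; z points along the fingers, y is the direction in which the jaws open and shut (so a half turn about z gives the same grasp; the last joint's range is limited). The gripper opens to 92 mm and grips with 3 to 60 N. Pads are 19 mm wide; open, the fingers measure 130 mm over their backs; the gripper's body (75 mm by 190 mm) begins 47 mm behind the grasp point.
Start: joints at [-1.204, 0.434, 0.025, 1.573, -0.012, 1.134, -0.075], TCP at [0.283, 0.557, 0.227] pointing down, gripper open.
Joint ranges: [-2.62, 2.62], [-0.44, 2.09], [-1.27, 1.32], [0.08, 2.57], [-1.32, 4.46], [0.12, 2], [-2.74, 2.74]. Speed limits (rad/s): [2.22, 2.22, 3.01, 3.01, 3.14, 3.14, 3.14].

### API

Orientations are given as a rotation vector (axis times angle).
In Python, from cell import observe, get_image, sign_off gives the robot as it stands.
- The arm moves only by the tool arm_command, never from a script. Its argument "deltas" is a list of rows, each an object with "xyz": the shift along the tool's x, y, z in cm, a list of three; "turn": the turn about the tool's z in degrees; "jaw": the closure in counts, from 0 (fully open) to 255 (shut). A call has 1 to 5 rows; each row is the pose to reach, as a shift and turn from the pose measured when the call began, along the tool's axes at that moment; what a row does not reach only later rows make up. A row lasts 1/12 s, in which the tool goes at most 41.7 mm and 7.16 degrees, less where a joint would pass 70% of its speed; a pose out of reach is approached as far as the arm can. A call with a gripper value outside its range is refused whole. The fingers move at their own pace and stop on an object; "force" is the grip in N (left out, the last holds). Time passes only in rows, so rows that repeat a pose let the fingers close. It gives the time, the measured TCP pose, the force and the opening at its end, in the units of the state.
- observe(): the state, without advancing time (a new reading comes with each control period).
- get_image(name): name is "scene" or "top" or "wrist"; returns a dict with "frame" (480x640x3 uint8, red, green, blue), "depth" (480x640 float32, m along the optical axis (not along the pixel's ray), 0 where there is no reading), "camera_matrix" (3x3 intrinsics, pixels), "cam_to_world" (4x4, takes a point from camera to world coordinates). Camera axes: x right, y up, looking along -z (the intrinsics and any distortion apply to the point x, -y, -z); pixel columns grow to the right and rows downward; lengths in m; the calibration is good to about 2 mm. A picture is of the moment at which its call begins.
- sign_off(): hands the job in, once; it reports no verdict.
The state is a dict: "clock": time; "joints": joint angles; "dq": joint speeds; "joint_efforts": joint torques, N m; "position": TCP position; "ee_rot": TCP orientation; "force": force on the tool from outside, world axes, zero at the start; "ft_torque": the same for the moment, N m; "width": opening from 0.0 (shut) to 1.0 (fully open).
Only numpy, scipy, OpenCV 4.12 (cv2) and the standard library are available. Lean on these libraries where they do the work, as an engineer would, in place of code of your own. Each camera call takes 0.05 s, during which the arm holds its last target.

## Working session

There is one attempt and no reset: what is moved stays moved. The work goes in short steps, Python scripts to look and compute and a tool call to move; the robot and the scene stay as the last step left them, time stands still between calls to the robot, and variables do not carry over. Pictures are saved under pics/ and viewed, and the job is handed in when it is done.

Besides the shell and the picture viewer there is one more tool, called after "Request:" by a JSON object that holds its "fn" and its "kwargs", one argument or row to a line. arm_command: Moves the arm, as the interface text tells. Its arguments: {"type":"object","properties":{"deltas":{"type":"array","items":{"type":"object","properties":{"xyz":{"type":"array","items":{"type":"number"}},"turn":{"type":"number"},"jaw":{"type":"number"}}}},"force":{"type":"number"}},"required":["deltas"]}

```bash
mkdir -p pics; ls; python3 - <<'E'
from cell import observe,get_image
import cv2,numpy as np
for n in ["scene","top","wrist"]:
    d=get_image(n); cv2.imwrite(f"pics/{n}0.png",d["frame"][:,:,::-1]); np.savez(f"{n}0.npz",**d)
    print(n,d["camera_matrix"].tolist(),np.round(d["cam_to_world"],3).tolist())
print(observe())
E
```

```text
pics
scene [[466.9281963539236, 0.0, 315.04042105891597], [0.0, 466.9281963539236, 241.68758936082028], [0.0, 0.0, 1.0]] [[0.757, -0.402, 0.516, 1.26], [0.654, 0.444, -0.613, -0.729], [0.017, 0.801, 0.599, 0.821], [0.0, 0.0, 0.0, 1.0]]
top [[523.1855582355607, 0.0, 321.4091814950654], [0.0, 523.1855582355607, 249.04891914718146], [0.0, 0.0, 1.0]] [[-0.014, 0.994, -0.105, 0.479], [-1.0, -0.014, -0.001, 0.035], [-0.003, 0.105, 0.994, 1.371], [0.0, 0.0, 0.0, 1.0]]
wrist [[339.0441168138976, 0.0, 315.982209258523], [0.0, 339.0441168138976, 246.88419320211815], [0.0, 0.0, 1.0]] [[0.452, -0.853, -0.261, 0.212], [0.892, 0.432, 0.135, 0.593], [-0.002, -0.294, 0.956, 0.385], [0.0, 0.0, 0.0, 1.0]]
{'clock': 0.15, 'joints': array([-1.20360603,  0.43505141,  0.02494054,  1.57387283, -0.01157972,
        1.13394899, -0.07508186]), 'dq': array([-0.00130305, -0.00054252,  0.00102259, -0.00316903,  0.00110637,
        0.00073085, -0.00161553]), 'joint_efforts': array([ 7.68219488e-04, -6.68254852e+01,  9.85270813e-01, -3.14698148e+01,
       -6.06250134e-02,  3.93152260e-02,  1.57533204e-04]), 'position': array([0.28280112, 0.55695008, 0.22613791]), 'ee_rot': array([-7.31158009e-01, -3.05516305e+00,  1.76727966e-03]), 'force': array([-0.39151784,  0.30830283, -0.59588656]), 'ft_torque': array([ 0.00525501, -0.02755773, -0.01269866]), 'width': 1.0012745066093114}
```

View pics/scene0.png

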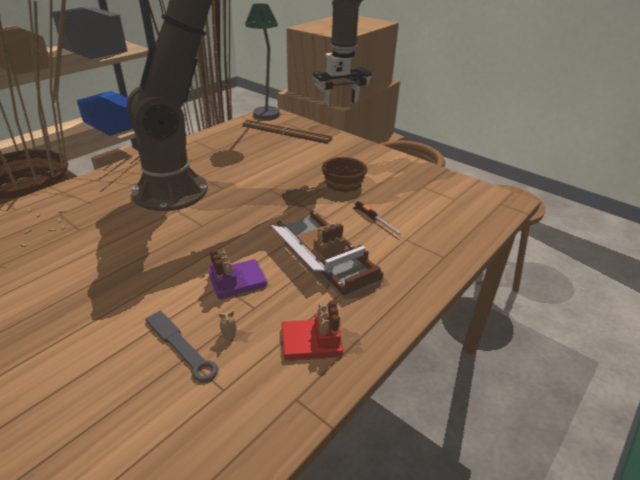

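View pics/top0.png

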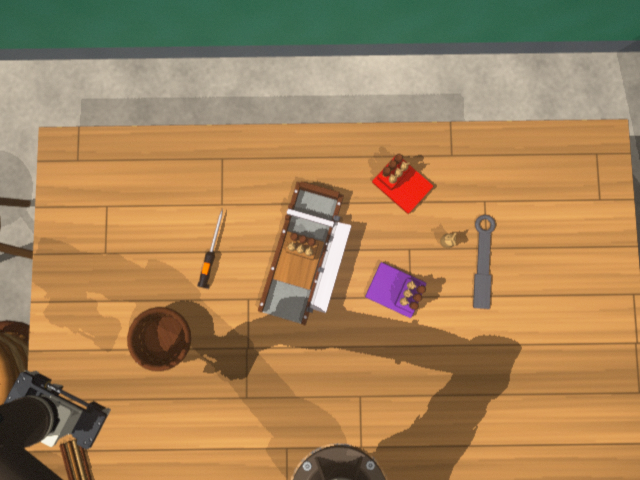

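View pics/wrist0.png

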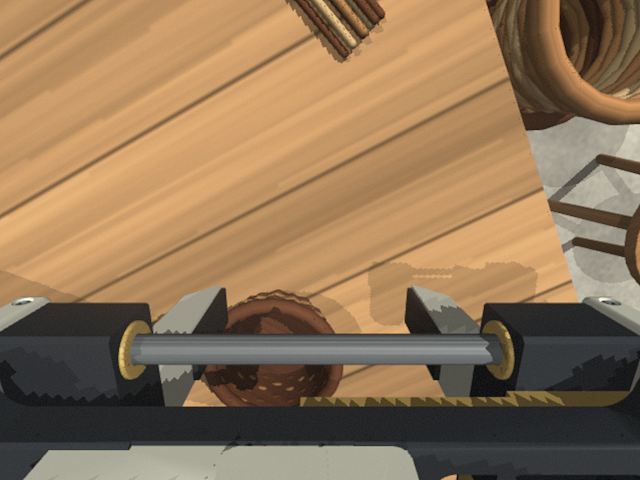

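Three things are rack-shaped in the top view: wooden, in the chute (~300,260); red (~403,185); purple (~397,290). The wooden one in the chute before the gate fits the description. I'll confirm it in an enlarged crop.

```bash
python3 - <<'E'
import cv2
im=cv2.imread("pics/top0.png")[170:340,240:370]
cv2.imwrite("pics/topcrop.png",cv2.resize(im,None,fx=3.5,fy=3.5,interpolation=cv2.INTER_CUBIC))
im=cv2.imread("pics/scene0.png")[200:300,260:400]
cv2.imwrite("pics/scenecrop.png",cv2.resize(im,None,fx=5,fy=5,interpolation=cv2.INTER_CUBIC))
E
```

```text
(no output)
```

View pics/topcrop.png

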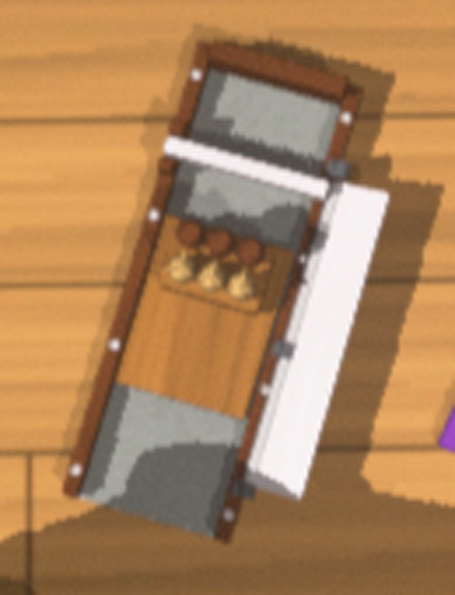

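View pics/scenecrop.png

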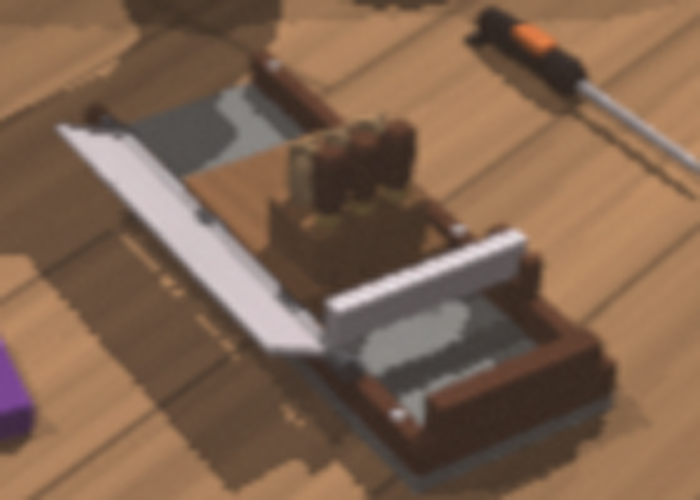

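```bash
cat > h.py <<'E'
import numpy as np,cv2
def ray(d,px,z):
    K=d["camera_matrix"];T=d["cam_to_world"]
    u,v=px; r=np.array([(u-K[0,2])/K[0,0],-(v-K[1,2])/K[1,1],-1.]); r=T[:3,:3]@r
    o=T[:3,3]; return o+r*(z-o[2])/r[2]
def fit(P,Q): # P local, Q world 2D
    p,q=P.mean(0),Q.mean(0); a=P-p;b=Q-q
    th=np.arctan2((a[:,0]*b[:,1]-a[:,1]*b[:,0]).sum(),(a*b).sum())
    R=np.array([[np.cos(th),-np.sin(th)],[np.sin(th),np.cos(th)]])
    return th,q-R@p,R
E
python3 - <<'E'
from h import *
d=np.load("top0.npz"); s=np.load("scene0.npz")
c=lambda x,y:((x+.5)/3.5-.5+240,(y+.5)/3.5-.5+170)
c2=lambda x,y:((x+.5)/5-.5+260,(y+.5)/5-.5+200)
F=[("flapF",d,c(388,192),(10,-103.1,57.5)),("flapB",d,c(302,498),(-220,-103.1,57.5)),
("railLB",d,c(64,494),(-265,64,32)),("railRB",d,c(228,543),(-265,-64,32)),
("leafL+",d,c(169,136),(6,62,62)),("leafL-",d,c(163,151),(-6,62,62)),
("s_flapB",s,c2(57,126),(-220,-103.1,57.5)),("s_flapF",s,c2(270,347),(10,-103.1,57.5)),("s_leaf",s,c2(518,231),(6,62,62))]
P=np.array([f[3][:2] for f in F])/1e3
Q=np.array([ray(f[1],f[2],f[3][2]/1e3)[:2] for f in F])
for idx in (range(6),range(9)):
    idx=list(idx); th,t,R=fit(P[idx],Q[idx]); print(th,t)
    for i in range(9): print(F[i][0],np.round(Q[i],4),np.round((Q[i]-(R@P[i]+t))@R*1e3,1))
for p in (c(118,383),c(245,418)):
    q=ray(d,p,.03)[:2]; print("heel",(R.T@(q-t)))
for p in ((438,240),(180,330)): pass
E
```

```text
-0.2954903591146704 [0.69976514 0.0629078 ]
flapF [ 0.6796 -0.0384] [0.2 0.3]
flapB [0.4602 0.0273] [ 1.2 -0.7]
railLB [0.4652 0.2   ] [ 0.7 -1.1]
railRB [0.4283 0.0813] [-0.1  2.5]
leafL+ [0.7222 0.1198] [-1.1 -1. ]
leafL- [0.7113 0.1242] [-0.9  0. ]
s_flapB [0.4562 0.0283] [-3. -1.]
s_flapF [ 0.6751 -0.038 ] [-4.2 -0.6]
s_leaf [0.7144 0.1201] [-8.7 -3. ]
-0.29599898798236307 [0.69793291 0.06287669]
flapF [ 0.6796 -0.0384] [2.  0.9]
flapB [0.4602 0.0273] [ 3.  -0.2]
railLB [0.4652 0.2   ] [ 2.4 -0.7]
railRB [0.4283 0.0813] [1.7 2.9]
leafL+ [0.7222 0.1198] [ 0.6 -0.5]
leafL- [0.7113 0.1242] [0.9 0.6]
s_flapB [0.4562 0.0283] [-1.2 -0.5]
s_flapF [ 0.6751 -0.038 ] [-2.4 -0.1]
s_leaf [0.7144 0.1201] [-6.9 -2.4]
heel [-0.17445956  0.04897564]
heel [-0.1731497  -0.04752441]
```

```bash
cat >> h.py <<'E'
from scipy.spatial.transform import Rotation as Ro
TH=-0.2957; T0=np.array([0.699,0.063]); RC=np.array([[np.cos(TH),-np.sin(TH)],[np.sin(TH),np.cos(TH)]])
def w(cx,cy): return T0+RC@np.array([cx,cy])
def chute(o):
    R=Ro.from_rotvec(o["ee_rot"]).as_matrix()
    p=o["position"]; q=RC.T@(p[:2]-T0)
    yw=np.degrees(np.arctan2(R[1,1],R[0,1]))-np.degrees(TH)-90
    return q*1000,p[2]*1000,(yw+180)%360-180
def plan(o,cx,cy,z):
    R=Ro.from_rotvec(o["ee_rot"]).as_matrix()
    g=np.append(w(cx,cy),z)
    return R.T@(g-o["position"])*100
def show(o):
    c,z,y=chute(o); print("t%.2f chute mm"%o["clock"],np.round(c,1),"z%.1f"%z,"yaw err of tool y vs chute y %.2f"%y,"F",np.round(o["force"],2),"Fchute",np.round(RC.T@o["force"][:2],2),"w%.3f"%o["width"],"q",np.round(o["joints"],2))
E
python3 - <<'E'
from h import *
from cell import observe
o=observe(); show(o)
R=Ro.from_rotvec(o["ee_rot"]).as_matrix(); print(R.round(3))
W=np.load("wrist0.npz")["cam_to_world"]; print("cam in tool",R.T@(W[:3,3]-o["position"]))
d=np.load("top0.npz")
print("chute axes in tool", (R.T@np.append(RC[:,0],0)).round(3))
print(plan(o,-.2,-.044,.15))
for p,z in (((366,295),.02),((380,263),.02),((404,290),.1)): print("purple",RC.T@(ray(d,p,z)[:2]-T0))
E
```

```text
t0.15 chute mm [-542.1  351.2] z226.1 yaw err of tool y vs chute y -9.98 F [-0.39  0.31 -0.6 ] Fchute [-0.46  0.18] w1.001 q [-1.2   0.44  0.02  1.57 -0.01  1.13 -0.08]
[[-0.892  0.453 -0.   ]
 [ 0.453  0.892 -0.001]
 [-0.    -0.001 -1.   ]]
cam in tool [ 0.07955843  0.00031079 -0.15858875]
chute axes in tool [-0.985  0.173 -0.   ]
[-40.53599496 -32.99106401   7.65551981]
purple [-0.14828774 -0.19112033]
purple [-0.05873083 -0.20371646]
purple [-0.11430244 -0.27035347]
```

Request:
{"fn": "arm_command", "kwargs": {
  "deltas": [
    {"xyz":[-3,-2.4,0],"turn":-2,"jaw":45},
    {"xyz":[-6,-5,0],"turn":-4,"jaw":45},
    {"xyz":[-9.5,-7.5,0],"turn":-6,"jaw":45},
    {"xyz":[-12.5,-10,0],"turn":-8,"jaw":45},
    {"xyz":[-15.5,-12.5,0],"turn":-10,"jaw":45}
  ],
  "force": 10
}}

```text
clock: 0.57
position: [0.365, 0.3731, 0.2261]
ee_rot: [-0.46, -3.108, 0.003]
force: [0.0, 1.0, 0.1]
width: 0.825
```

```bash
python3 - <<'E'
from h import *
from cell import observe
o=observe(); show(o); print(plan(o,-.2,-.044,.15))
E
```

```text
t0.57 chute mm [-409.9  199.3] z226.1 yaw err of tool y vs chute y 0.10 F [0.03 0.99 0.09] Fchute [-0.26  0.96] w0.825 q [-0.93  0.27  0.03  1.82 -0.01  1.05  0.39]
[-20.9434974  -24.35604385   7.65042188]
```

Request:
{"fn": "arm_command", "kwargs": {
  "deltas": [
    {"xyz":[-2.7,-3.1,0],"turn":0,"jaw":45},
    {"xyz":[-5.4,-6.2,0],"turn":0,"jaw":45},
    {"xyz":[-8,-9.3,0.5],"turn":0,"jaw":45},
    {"xyz":[-10.7,-12.4,1],"turn":0,"jaw":45},
    {"xyz":[-13.4,-15.5,1.5],"turn":0,"jaw":45}
  ]
}}

```text
clock: 0.98
position: [0.4487, 0.1839, 0.2113]
ee_rot: [0.46, 3.108, -0.002]
force: [0.6, -0.1, -0.6]
width: 0.826
```

```bash
python3 - <<'E'
from h import *
from cell import observe
o=observe(); show(o); print(plan(o,-.2,-.044,.12))
E
```

```text
t0.98 chute mm [-274.7   42.7] z211.3 yaw err of tool y vs chute y 0.11 F [ 0.58 -0.14 -0.58] Fchute [0.6  0.04] w0.826 q [-0.62  0.22  0.14  1.93 -0.04  0.99  0.82]
[-7.45142819 -8.67192013  9.14493564]
```

Request:
{"fn": "arm_command", "kwargs": {
  "deltas": [
    {"xyz":[-2.5,-2.9,2],"turn":0,"jaw":45},
    {"xyz":[-5,-5.8,4],"turn":0,"jaw":45},
    {"xyz":[-7.5,-8.7,6],"turn":0,"jaw":45},
    {"xyz":[-7.5,-8.7,9],"turn":0,"jaw":45},
    {"xyz":[-7.5,-8.7,9],"turn":0,"jaw":45}
  ]
}}

```text
clock: 1.4
position: [0.4931, 0.0748, 0.1171]
ee_rot: [-0.467, -3.101, 0.008]
force: [-0.5, 0.4, -0.0]
width: 0.828
```

```bash
python3 - <<'E'
from h import *
from cell import observe,get_image
o=observe(); show(o); print(plan(o,-.2,-.044,.075))
for n in ["scene","top","wrist"]:
    d=get_image(n); cv2.imwrite(f"pics/{n}1.png",d["frame"][:,:,::-1]); np.savez(f"{n}1.npz",**d)
a=cv2.imread("pics/scene1.png")[140:320,200:440];b=cv2.imread("pics/top1.png")[160:340,220:400]
cv2.imwrite("pics/both1.png",np.hstack([cv2.resize(a,(480,360)),cv2.resize(b,(320,320))[:, :]] if 0 else [cv2.resize(a,(440,330)),cv2.resize(b,(330,330))]))
E
```

```text
t1.40 chute mm [-200.4  -48.7] z117.1 yaw err of tool y vs chute y -0.18 F [-0.53  0.36 -0.03] Fchute [-0.61  0.19] w0.828 q [-0.41  0.37  0.19  2.01 -0.09  0.78  1.11]
[-0.05965022  0.49383485  4.20217685]
```

View pics/both1.png

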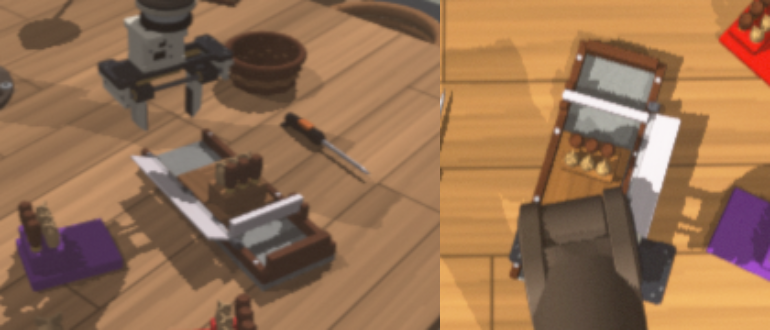

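View pics/wrist1.png

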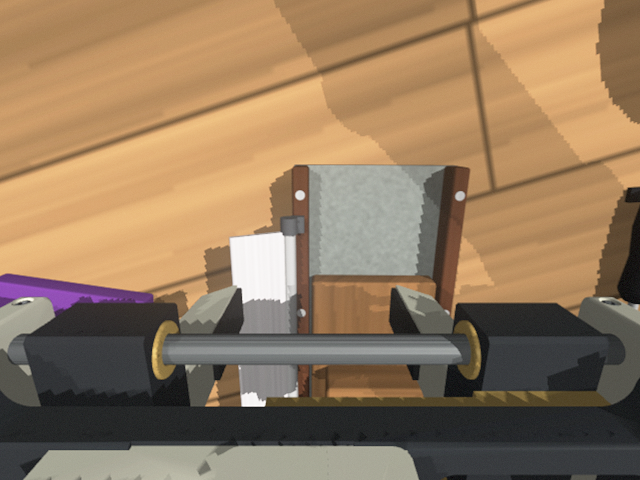

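Wrist picture 1: the flap's back corner is at (231,237), the heel's top edge runs (313,275)–(435,277), and the rail back ends are at (293,166) and (469,167). I'll use these as a second-view check.

```bash
python3 - <<'E'
from h import *
d=np.load("wrist1.npz")
for n,p,z in (("flapB(-220,-103)",(231,237),.0575),("flapBin",(281,232),.042),("heelR",(313,275),.03),("heelL",(435,277),.03),("railR(-265,-64)",(293,166),.032),("railL(-265,64)",(469,167),.032),("railRin-52",(308,166),.032),("railLin",(452,166),.032)):
    print(n,(RC.T@(ray(d,p,z)[:2]-T0)*1e3).round(1))
E
```

```text
flapB(-220,-103) [-218.8 -102.3]
flapBin [-218.4  -69.9]
heelR [-180.4  -46.9]
heelL [-179.    49.5]
railR(-265,-64) [-264.4  -61.1]
railL(-265,64) [-264.    64.2]
railRin-52 [-264.4  -50.4]
railLin [-264.6   52. ]
```

Request:
{"fn": "arm_command", "kwargs": {
  "deltas": [
    {"xyz":[0.1,0.2,1],"turn":0,"jaw":45},
    {"xyz":[0.3,0.3,2.5],"turn":0,"jaw":45},
    {"xyz":[0.3,0.3,4],"turn":0,"jaw":45},
    {"xyz":[0.3,0.3,5],"turn":0,"jaw":45},
    {"xyz":[0.3,0.3,5],"turn":0,"jaw":45}
  ]
}}

```text
clock: 1.97
position: [0.4921, 0.0846, 0.071]
ee_rot: [-0.455, -3.106, 0.002]
force: [0.4, -0.3, -0.4]
width: 0.825
```

```bash
python3 - <<'E'
from h import *
from cell import observe,get_image
o=observe(); show(o); print(plan(o,-.203,-.046,.017))
E
```

```text
t1.97 chute mm [-204.2  -39.6] z71.0 yaw err of tool y vs chute y 0.28 F [ 0.44 -0.29 -0.4 ] Fchute [ 0.51 -0.15] w0.825 q [-0.4   0.43  0.17  2.06 -0.11  0.66  1.12]
[-0.12869544 -0.62950935  5.39599788]
```

Request:
{"fn": "arm_command", "kwargs": {
  "deltas": [
    {"xyz":[-0.1,-0.6,0.4],"turn":0,"jaw":45},
    {"xyz":[-0.1,-0.6,0.8],"turn":0,"jaw":45},
    {"xyz":[-0.1,-0.6,1.4],"turn":0,"jaw":45},
    {"xyz":[-0.1,-0.6,2.0],"turn":0,"jaw":45},
    {"xyz":[-0.1,-0.6,2.6],"turn":0,"jaw":45}
  ]
}}

```text
clock: 2.38
position: [0.4916, 0.0783, 0.0448]
ee_rot: [-0.455, -3.107, 0.002]
force: [-0.9, -2.4, 5.0]
width: 0.822
```

```bash
python3 - <<'E'
from h import *
from cell import observe,get_image
o=observe(); show(o); print(plan(o,-.203,-.046,.017))
E
```

```text
t2.38 chute mm [-202.8  -45.8] z44.8 yaw err of tool y vs chute y 0.26 F [-0.9  -2.43  5.04] Fchute [-0.16 -2.59] w0.822 q [-0.38  0.48  0.16  2.08 -0.13  0.6   1.14]
[ 0.01232495 -0.01679887  2.78149049]
```

Request:
{"fn": "arm_command", "kwargs": {
  "deltas": [
    {"xyz":[0,0,0.5],"turn":0,"jaw":45},
    {"xyz":[0,0,1.1],"turn":0,"jaw":45},
    {"xyz":[0,0,1.7],"turn":0,"jaw":45},
    {"xyz":[0,0,2.3],"turn":0,"jaw":45},
    {"xyz":[0,0,2.7],"turn":0,"jaw":45}
  ]
}}

```text
clock: 2.8
position: [0.4913, 0.0783, 0.0169]
ee_rot: [-0.455, -3.106, 0.002]
force: [-0.4, -0.9, 0.6]
width: 0.83
```

```bash
python3 - <<'E'
from h import *
from cell import observe,get_image
o=observe(); show(o); print(plan(o,-.203,-.046,.017))
for n in ["scene","top","wrist"]:
    d=get_image(n); cv2.imwrite(f"pics/{n}2.png",d["frame"][:,:,::-1]); np.savez(f"{n}2.npz",**d)
a=cv2.imread("pics/scene2.png")[140:320,200:440];b=cv2.imread("pics/wrist2.png")
cv2.imwrite("pics/both2.png",np.hstack([cv2.resize(a,(440,330)),cv2.resize(b,(360,330))]))
E
```

```text
t2.80 chute mm [-203.1  -45.9] z16.9 yaw err of tool y vs chute y 0.27 F [-0.36 -0.9   0.63] Fchute [-0.08 -0.97] w0.830 q [-0.37  0.52  0.14  2.09 -0.14  0.53  1.15]
[-0.01079619 -0.0082723  -0.0066546 ]
```

View pics/both2.png

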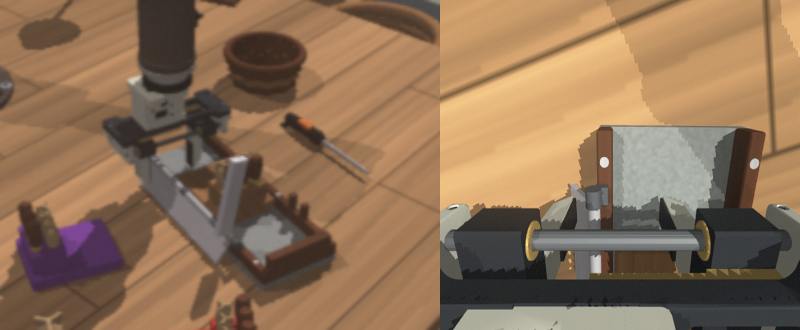

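The gate is up and the finger is behind the heel. The leaf's end is at scene px ~(330,227). I'll check the gate angle.

```bash
python3 - <<'E'
from h import *
s=np.load("scene2.npz")
for p in ((325,227),(331,226),(334,227)):
    a=ray(s,p,0.0);b=ray(s,p,.3)
    A=np.append(RC.T@(a[:2]-T0),a[2]);B=np.append(RC.T@(b[:2]-T0),b[2])
    t=(0-A[0])/(B[0]-A[0]); X=A+t*(B-A); print(X*1e3, np.arctan2(X[2]-.04,X[1]+.066), np.hypot(X[2]-.04,X[1]+.066))
E
```

```text
[ 2.77555756e-14 -6.88114156e+01  1.70766516e+02] 1.5922925217890533 0.13079673449566856
[  0.         -51.12656085 167.40689352] 1.454582674084981 0.12827211586220677
[-2.77555756e-14 -4.19413506e+01  1.61122217e+02] 1.3747172822891423 0.1234885020814566
```

Request:
{"fn": "arm_command", "kwargs": {
  "deltas": [
    {"xyz":[-0.4,0,0],"turn":0,"jaw":45},
    {"xyz":[-0.8,0,0],"turn":0,"jaw":45},
    {"xyz":[-1.2,0,0],"turn":0,"jaw":45},
    {"xyz":[-1.6,0,0],"turn":0,"jaw":45},
    {"xyz":[-2.0,0,0],"turn":0,"jaw":45}
  ]
}}

```text
clock: 3.37
position: [0.5096, 0.0723, 0.0172]
ee_rot: [-0.455, -3.104, 0.003]
force: [-10.4, 2.1, 8.8]
width: 0.823
```

```bash
python3 - <<'E'
from h import *
from cell import observe,get_image
o=observe(); show(o); print(plan(o,-.0685,-.046,.017))
E
```

```text
t3.37 chute mm [-183.9  -46.3] z17.2 yaw err of tool y vs chute y 0.28 F [-10.44   2.1    8.82] Fchute [-10.6   -1.03] w0.823 q [-0.35  0.54  0.14  2.05 -0.14  0.56  1.17]
[-11.53630405  -0.02508304  -0.02926203]
```

```bash
python3 - <<'E'
from h import *
from cell import observe,get_image
for n in ["scene","top","wrist"]:
    d=get_image(n); cv2.imwrite(f"pics/{n}3.png",d["frame"][:,:,::-1]); np.savez(f"{n}3.npz",**d)
o=observe(); show(o)
a=cv2.imread("pics/scene3.png")[180:300,240:400];b=cv2.imread("pics/wrist3.png")[200:400]
cv2.imwrite("pics/both3.png",np.vstack([cv2.resize(a,(480,360)),cv2.resize(b,(480,150))]))
E
```

```text
t3.52 chute mm [-183.6  -46.3] z17.1 yaw err of tool y vs chute y 0.26 F [-3.04 -0.32  2.36] Fchute [-2.81 -1.19] w0.826 q [-0.35  0.54  0.14  2.05 -0.14  0.56  1.17]
```

View pics/both3.png

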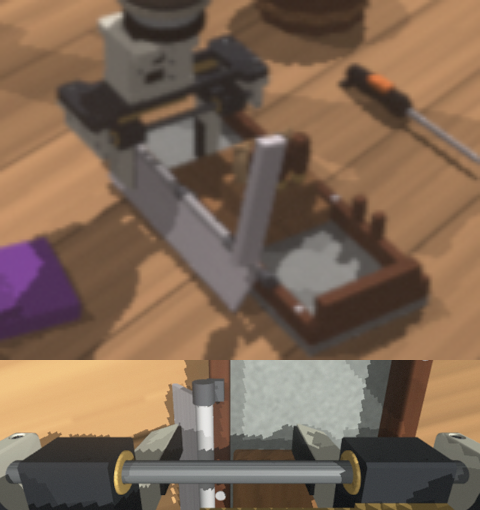

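The heel contact was only a brief spike. The push force has settled to about 3 N and the gate is still held, so I'll carry on pushing.

Request:
{"fn": "arm_command", "kwargs": {
  "deltas": [
    {"xyz":[-0.4,0,0],"turn":0,"jaw":45},
    {"xyz":[-0.8,0,0],"turn":0,"jaw":45},
    {"xyz":[-1.3,0,0],"turn":0,"jaw":45},
    {"xyz":[-1.8,0,0],"turn":0,"jaw":45},
    {"xyz":[-2.3,0,0],"turn":0,"jaw":45}
  ]
}}

```text
clock: 3.93
position: [0.5297, 0.0664, 0.0168]
ee_rot: [-0.452, -3.101, 0.003]
force: [-10.0, 1.9, 8.4]
width: 0.823
```

Request:
{"fn": "arm_command", "kwargs": {
  "deltas": [
    {"xyz":[-0.5,0,0],"turn":0,"jaw":45},
    {"xyz":[-1.0,0,0],"turn":0,"jaw":45},
    {"xyz":[-1.5,0,0],"turn":0,"jaw":45},
    {"xyz":[-2.0,0,0],"turn":0,"jaw":45},
    {"xyz":[-2.5,0,0],"turn":0,"jaw":45}
  ]
}}

```text
clock: 4.35
position: [0.5512, 0.0602, 0.0165]
ee_rot: [-0.448, -3.096, 0.003]
force: [-10.8, 1.9, 9.9]
width: 0.822
```

```bash
python3 - <<'E'
from h import *
from cell import observe,get_image
o=observe(); show(o); print(plan(o,-.0685,-.046,.017))
d=get_image("scene"); cv2.imwrite("pics/scene4.png",d["frame"][:,:,::-1])
cv2.imwrite("pics/s4.png",cv2.resize(d["frame"][180:300,240:400,::-1],(640,480)))
E
```

```text
t4.35 chute mm [-140.5  -45.8] z16.5 yaw err of tool y vs chute y 0.47 F [-10.82   1.87   9.85] Fchute [-10.89  -1.36] w0.822 q [-0.3   0.59  0.14  1.95 -0.14  0.63  1.21]
[-7.20068835 -0.0808805  -0.14260425]
```

View pics/s4.png

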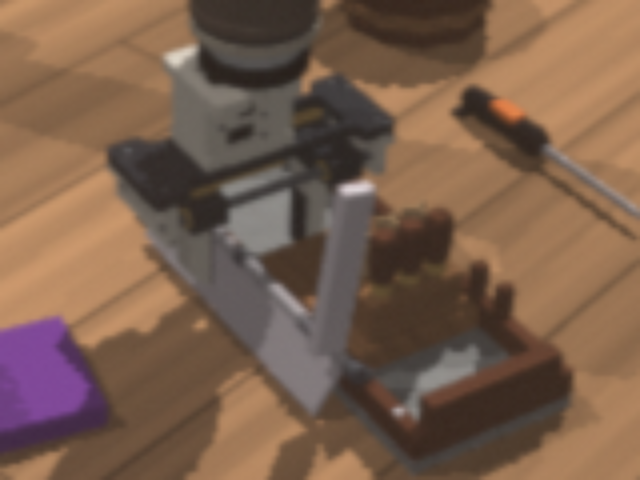

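Request:
{"fn": "arm_command", "kwargs": {
  "deltas": [
    {"xyz":[-0.5,0,0],"turn":0,"jaw":45},
    {"xyz":[-1.0,0,0],"turn":0,"jaw":45},
    {"xyz":[-1.5,0,-0.1],"turn":0,"jaw":45},
    {"xyz":[-2.0,0,-0.1],"turn":0,"jaw":45},
    {"xyz":[-2.5,0,-0.1],"turn":0,"jaw":45}
  ]
}}

```text
clock: 4.82
position: [0.5764, 0.0524, 0.0169]
ee_rot: [-0.449, -3.097, 0.004]
force: [-4.5, 0.8, -1.2]
width: 0.821
```

Request:
{"fn": "arm_command", "kwargs": {
  "deltas": [
    {"xyz":[-0.5,0,0],"turn":0,"jaw":45},
    {"xyz":[-1.0,0,0],"turn":0,"jaw":45},
    {"xyz":[-1.5,0,0],"turn":0,"jaw":45},
    {"xyz":[-2.0,0,-0.1],"turn":0,"jaw":45},
    {"xyz":[-2.5,0,-0.1],"turn":0,"jaw":45}
  ]
}}

```text
clock: 5.23
position: [0.6009, 0.0451, 0.0177]
ee_rot: [-0.449, -3.097, 0.004]
force: [-3.6, -0.4, -1.9]
width: 0.824
```

```bash
python3 - <<'E'
from h import *
from cell import observe,get_image
o=observe(); show(o); print(plan(o,-.0685,-.046,.017))
d=get_image("scene"); cv2.imwrite("pics/scene5.png",d["frame"][:,:,::-1])
cv2.imwrite("pics/s5.png",cv2.resize(d["frame"][180:300,240:400,::-1],(640,480)))
E
```

```text
t5.23 chute mm [-88.7 -45.8] z17.7 yaw err of tool y vs chute y 0.43 F [-3.63 -0.4  -1.91] Fchute [-3.36 -1.44] w0.824 q [-0.26  0.64  0.14  1.82 -0.14  0.7   1.24]
[-2.01549636 -0.03835718  0.04202316]
```

View pics/s5.png

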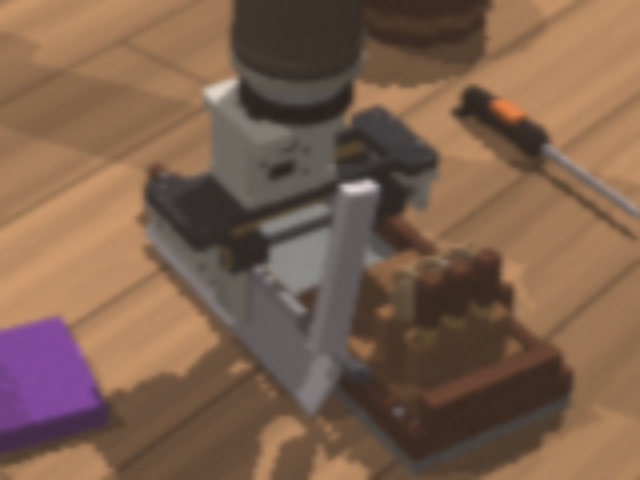

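Request:
{"fn": "arm_command", "kwargs": {
  "deltas": [
    {"xyz":[-0.4,0,0.05],"turn":0,"jaw":45},
    {"xyz":[-0.8,0,0.05],"turn":0,"jaw":45},
    {"xyz":[-1.1,0,0.05],"turn":0,"jaw":45},
    {"xyz":[-1.4,0,0.05],"turn":0,"jaw":45},
    {"xyz":[-1.7,0,0.05],"turn":0,"jaw":45}
  ]
}}

```text
clock: 5.7
position: [0.6177, 0.0405, 0.0175]
ee_rot: [-0.449, -3.097, 0.003]
force: [-8.3, 1.4, 5.3]
width: 0.825
```

```bash
python3 - <<'E'
from h import *
from cell import observe,get_image
o=observe(); show(o); print(plan(o,-.0685,-.046,.017))
E
```

```text
t5.70 chute mm [-71.2 -45.3] z17.5 yaw err of tool y vs chute y 0.45 F [-8.28  1.44  5.26] Fchute [-8.34 -1.04] w0.825 q [-0.25  0.66  0.14  1.78 -0.14  0.72  1.25]
[-0.26967113 -0.07647182  0.04495352]
```

Request:
{"fn": "arm_command", "kwargs": {
  "deltas": [
    {"xyz":[-0.2,0,0],"turn":0,"jaw":45},
    {"xyz":[-0.4,0,0],"turn":0,"jaw":45}
  ]
}}

```text
clock: 5.87
position: [0.6204, 0.0399, 0.0174]
ee_rot: [-0.447, -3.095, 0.003]
force: [-14.3, 1.8, 13.3]
width: 0.821
```

```bash
python3 - <<'E'
from h import *
from cell import observe,get_image
o=observe(); show(o)
E
```

```text
t5.87 chute mm [-68.5 -45. ] z17.4 yaw err of tool y vs chute y 0.50 F [-14.25   1.8   13.35] Fchute [-14.16  -2.43] w0.821 q [-0.25  0.67  0.14  1.77 -0.14  0.73  1.26]
```

Request:
{"fn": "arm_command", "kwargs": {
  "deltas": [
    {"xyz":[-0.25,0,0],"turn":0,"jaw":45},
    {"xyz":[-0.4,0,0],"turn":0,"jaw":45}
  ]
}}

```text
clock: 6.03
position: [0.6205, 0.0399, 0.0175]
ee_rot: [-0.443, -3.088, 0.002]
force: [-24.1, 1.7, 20.9]
width: 0.826
```

```bash
python3 - <<'E'
from h import *
from cell import observe,get_image
o=observe(); show(o)
d=get_image("top"); cv2.imwrite("pics/t6.png",cv2.resize(d["frame"][170:340,240:370,::-1],None,fx=3.5,fy=3.5,interpolation=cv2.INTER_CUBIC))
d=get_image("scene");cv2.imwrite("pics/s6.png",cv2.resize(d["frame"][180:300,240:400,::-1],(640,480)))
E
```

```text
t6.03 chute mm [-68.3 -45. ] z17.5 yaw err of tool y vs chute y 0.61 F [-24.09   1.68  20.87] Fchute [-23.54  -5.42] w0.826 q [-0.24  0.67  0.14  1.76 -0.14  0.74  1.26]
```

View pics/t6.png

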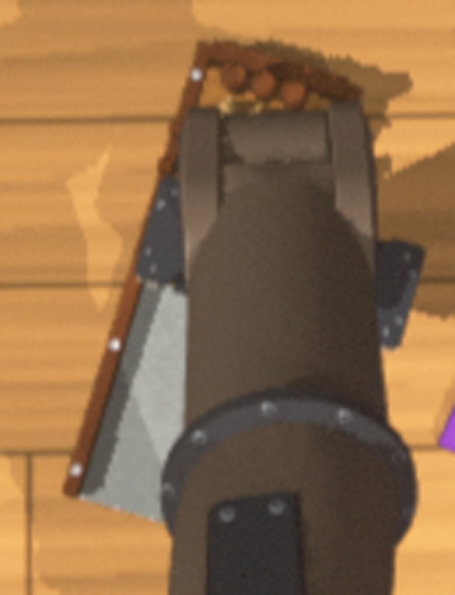

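View pics/s6.png

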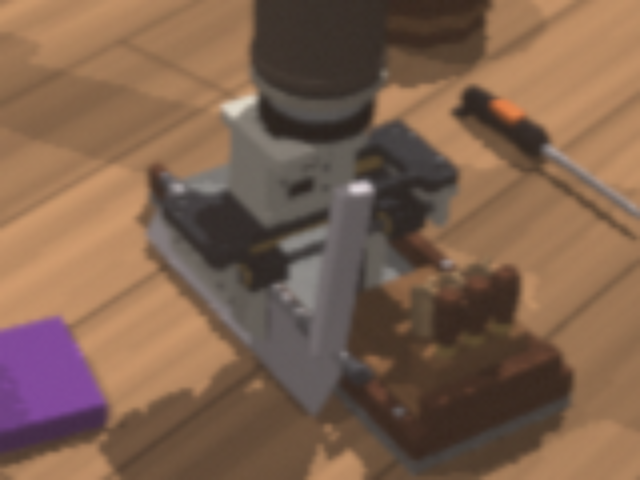

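The rack stopped at the expected position (finger centre −68.3 mm, so heel at about −59 mm) with the force climbing to 24 N, so it is home. I'll back off, then rise.

Request:
{"fn": "arm_command", "kwargs": {
  "deltas": [
    {"xyz":[0.3,0,0],"turn":0,"jaw":45},
    {"xyz":[0.8,0,0],"turn":0,"jaw":45},
    {"xyz":[1.8,0,0],"turn":0,"jaw":45},
    {"xyz":[3,0,0],"turn":0,"jaw":45},
    {"xyz":[4,0,0],"turn":0,"jaw":45}
  ]
}}

```text
clock: 6.55
position: [0.5821, 0.0512, 0.0186]
ee_rot: [-0.444, -3.09, 0.002]
force: [-0.6, -1.0, 1.0]
width: 0.824
```

```bash
python3 - <<'E'
from h import *
from cell import observe,get_image
o=observe(); show(o)
E
```

```text
t6.55 chute mm [-108.4  -45.3] z18.6 yaw err of tool y vs chute y 0.58 F [-0.58 -0.96  0.97] Fchute [-0.28 -1.09] w0.824 q [-0.27  0.62  0.14  1.86 -0.14  0.68  1.23]
```

Request:
{"fn": "arm_command", "kwargs": {
  "deltas": [
    {"xyz":[0,0,-0.5],"turn":0,"jaw":45},
    {"xyz":[0,0,-1.1],"turn":0,"jaw":45},
    {"xyz":[0,0,-1.8],"turn":0,"jaw":45},
    {"xyz":[0,0,-2.6],"turn":0,"jaw":45},
    {"xyz":[0,0,-3.6],"turn":0,"jaw":45}
  ]
}}

```text
clock: 6.97
position: [0.5833, 0.051, 0.0555]
ee_rot: [-0.445, -3.09, 0.002]
force: [0.4, 0.2, -0.3]
width: 0.82
```

Request:
{"fn": "arm_command", "kwargs": {
  "deltas": [
    {"xyz":[0.5,0,-2],"turn":0,"jaw":45},
    {"xyz":[2,0,-5],"turn":0,"jaw":45},
    {"xyz":[4,0,-9],"turn":0,"jaw":45},
    {"xyz":[7,1,-11],"turn":0,"jaw":45},
    {"xyz":[9,3,-13],"turn":0,"jaw":45}
  ]
}}

```text
clock: 7.38
position: [0.5068, 0.1032, 0.1901]
ee_rot: [-0.451, -3.091, 0.002]
force: [0.2, -0.1, -1.3]
width: 0.825
```

Request:
{"fn": "arm_command", "kwargs": {
  "deltas": [
    {"xyz":[2,3,0],"turn":0,"jaw":45},
    {"xyz":[4,6,0],"turn":0,"jaw":45},
    {"xyz":[6,9,0],"turn":0,"jaw":45},
    {"xyz":[8,12,0],"turn":0,"jaw":45},
    {"xyz":[10,15,0],"turn":0,"jaw":45}
  ]
}}

```text
clock: 7.8
position: [0.4536, 0.2771, 0.1926]
ee_rot: [-0.452, -3.092, -0.0]
force: [0.8, 0.8, -0.5]
width: 0.826
```

Request:
{"fn": "arm_command", "kwargs": {
  "deltas": [
    {"xyz":[1,2,0],"turn":0,"jaw":45},
    {"xyz":[2,4,0],"turn":0,"jaw":45},
    {"xyz":[2,5,0],"turn":0,"jaw":45},
    {"xyz":[2,5,0],"turn":0,"jaw":45},
    {"xyz":[2,5,0],"turn":0,"jaw":45}
  ]
}}

```text
clock: 8.22
position: [0.4495, 0.3299, 0.1931]
ee_rot: [-0.453, -3.092, 0.001]
force: [0.8, -0.6, 0.1]
width: 0.827
```

```bash
python3 - <<'E'
from h import *
from cell import observe,get_image
o=observe(); show(o)
d=get_image("top"); np.savez("top7.npz",**d); a=cv2.resize(d["frame"][170:340,240:370,::-1],None,fx=3,fy=3,interpolation=cv2.INTER_CUBIC)
d=get_image("scene");b=cv2.resize(d["frame"][180:300,240:400,::-1],(400,300),interpolation=cv2.INTER_CUBIC)
c=np.zeros((510,400,3),np.uint8);c[:300]=b;c[300:,:280]=cv2.resize(d["frame"][:,:,::-1],(280,210))
cv2.imwrite("pics/b7.png",np.hstack([a,c]))
E
```

```text
t8.22 chute mm [-316.4  182.6] z193.1 yaw err of tool y vs chute y 0.28 F [ 0.84 -0.55  0.07] Fchute [ 0.97 -0.28] w0.827 q [-0.78  0.36  0.09  1.78 -0.05  1.01  0.6 ]
```

View pics/b7.png

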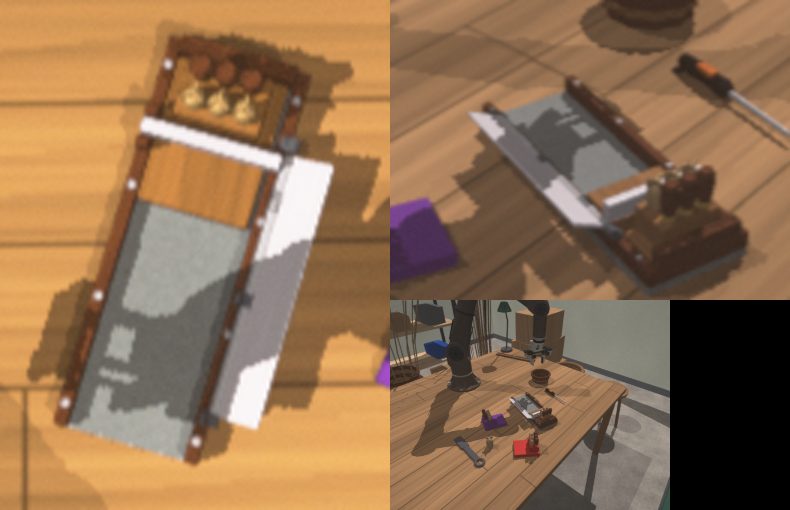

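```bash
python3 - <<'E'
from h import *
d=np.load("top7.npz");e=np.load("top0.npz")
c=lambda x,y:((x+.5)/3-.5+240,(y+.5)/3-.5+170)
for p in ((136,200),(246,227)): print("heel",RC.T@(ray(d,c(*p),.03)[:2]-T0)*1e3)
def leaf(f):
    h=cv2.cvtColor(f["frame"],cv2.COLOR_RGB2HSV); m=((h[...,1]<25)&(h[...,2]>200)).astype(np.uint8)[200:320,280:360]
    return m
a,b=leaf(e),leaf(d)
for m in (a,b):
    n,l,s,ce=cv2.connectedComponentsWithStats(m); print(s[1:][s[1:,4]>15],ce[1:][s[1:,4]>15])
E
```

```text
heel [-61.29653169  51.37148665]
heel [-57.49157707 -46.18627327]
[[   7    9   47   17  215]
 [  31   23   40   89 1374]] [[29.90232558 17.33953488]
 [50.45924309 66.35007278]]
[[  7   9  47  17 221]
 [ 45  23  26  34 473]
 [ 36  89  16  23 220]] [[ 29.8959276   17.27149321]
 [ 57.98520085  38.62790698]
 [ 43.65454545 100.5       ]]
```

The leaf's blob is where it was when shut at the start, to within 0.1 px. The heel is at about −59 mm, which puts the rack origin at about +6 mm, its home position. Handing in.

```bash
python3 -c "
from cell import sign_off,observe
print(sign_off())"
```

```text
the job is handed in; nothing more can be done
None
```

I stowed the wooden rack and handed the job in at about 8 s of the 42 s allowed; `sign_off()` reports no verdict. One fingertip pressed the flap down and held the gate at about 1.45 rad. The other pushed the heel until the force rose to 24 N against the end stop. I then backed off, lifted the hand clear and let the gate close.

**Last checks:**
- **Rack:** the heel measured about −59 mm in the chute frame, so the rack's origin is at about +6 mm, its home position. The two heel corners read −61.3 and −57.5 mm, a spread that fits pixel error.
- **Gate:** in the top view the leaf is back within 0.1 px of where it was when shut at the start.
- **Surroundings:** the force reading was near zero with the hand away, and the bystanders looked unmoved in the pictures, though I did not measure them.

**Disagreements:**
- **Rack start position:** the top view put the heel at −174 mm before the push, and the wrist view at −180 mm.
- **Force during the push:** the vertical force on the fingers swung from −2 to +21 N, from finger drag on the heel. No lifting or tipping showed in the pictures.

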